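# Level the rocking instrument base

### The arm

A 6-joint arm with a two-finger parallel gripper is mounted at the origin on a cart in front of the work surface, level with it; the furniture and walls round the work are solid. World frame = base frame: x ahead of the robot, y to its left, z up, the work surface at z = 0. Lengths are in m, angles in rad, forces in N, time in s.
With the tool pointing down it reaches from about 0.3 to 0.775 m from the base axis. Payload 14.6 kg.
Tool frame: the origin (TCP) lies midway between the tips of the shut fingers; the grasp point (between the pads) lies behind it (grasp_offset is the z of the grasp point in the tool frame, in m); z points along the fingers, y is the line along which they close (so a half turn about z gives the same grasp; the last joint's range is limited). The gripper opens to 94 mm and grips with 3 to 60 N. Pads are 16 mm wide; open, the fingers measure 119 mm over their backs; the gripper's body (75 mm by 177 mm) begins 78 mm behind the grasp point.
Start: joints at [1.17, 0.3, 1.521, -0, 1.321, -0.067], TCP at [0.18, 0.52, 0.172] pointing down, gripper open.
Joint ranges: [-3.03, 3.03], [-0.79, 2.21], [0.23, 2.52], [-1.04, 4.18], [0, 3.07], [-2.55, 2.55]. Speed limits (rad/s): [2.22, 2.22, 2.57, 3.14, 3.14, 3.14].

### API

Orientations are given as a unit quaternion [w, x, y, z].
In Python, from station import * gives the robot as it stands. The module is installed in compiled form; this text tells all that it offers.
- The arm moves only by the tool carry_out, never from a script. Its arguments are lists of equal length, an entry for each row: "translation": the shift along the tool's x, y, z in m, a list of three; "turn": the turn about the tool's z in rad; "claw": the opening, from 0 (shut) to 1 (fully open). A call has 1 to 8 rows; each row is the pose to reach, as a shift and turn from the pose commanded when the call began, along the tool's axes at that moment; what a row does not reach only later rows make up. A row lasts 1/8 s, in which the tool goes at most 62.5 mm and 10.7 degrees, less where a joint would pass 70% of its speed; a pose out of reach is approached as far as the arm can. A call with a gripper value outside its range is refused whole. The fingers move at their own pace and stop on an object; "squeeze" is the grip in N (left out, the last holds). Time passes only in rows, so rows that repeat a pose let the fingers close. It gives the time, the measured TCP pose, the force, the opening and the grip force at its end, in the units of the state.
- read_state(): the state, without advancing time (a new reading comes with each control period).
- snapshot(name): name is "side" or "top" or "wrist"; returns a dict with "color" (480x640x3 uint8, red, green, blue), "depth" (480x640 float32, m along the optical axis (not along the pixel's ray), 0 where there is no reading), "K" (3x3 intrinsics, pixels), "dist_coeffs" ([k1, k2, p1, p2, k3] as OpenCV has them; the pictures are not rectified), "eye" and "rotation" of the camera in the world. Camera axes: x right, y down, z forward; pixel columns grow to the right and rows downward; lengths in m; the calibration is good to about 2 mm. A picture is of the moment at which its call begins.
- job_done(): hands the job in; it is judged then, once.
The state is a dict: "time": time; "qpos": joint angles; "joint_velocities": joint speeds; "joint_efforts": joint torques, N m; "tcp_pos": TCP position; "ee_rot": TCP orientation; "wrist_force": force on the tool from outside, world axes, zero at the start; "ft_torque": the same for the moment, N m; "opening": finger opening in m; "finger_force": force on a finger pad.
Only numpy, scipy, OpenCV 4.12 (cv2) and the standard library are available. Lean on these libraries where they do the work, as an engineer would, in place of code of your own. Each camera call takes 0.05 s, during which the arm holds its last target. There are 200 camera calls.

### The job

The grey instrument base on the bench stands crooked and rocks. Turn its two black levelling knobs until it stands level and steady: the blue ball of its level rests inside the red ring and all four feet bear on the bench. Do not shove or tip the base, and leave the things around it alone.

Things in the scene. Friction and masses are not known exactly. Their poses are not given: they have to be found in the camera images.
- base: grey base plate 140 x 180 x 16 mm, top 42 mm above the bench, about 3 kg, loose on four feet. Origin: under its centre at foot level; x to the rear (plain feet), y left, z up. Front feet x -48, y +/-65, rear feet x +52, y +/-65 mm. Its weight lies forward: both front feet always stand; if they differ by over 1 mm, one rear foot is off the bench. A steel disc, 50 x 13 mm, is fixed behind the level.
- level_center (a point): centre of the level on the plate (base x -26, y 0): a black cup 62 mm across with a white dome and a red ring of 14 mm inner diameter. This is where the centre of the ball sits when the base is level, 57 mm above the base's origin.
- ball_center (a point): centre of the dark blue 10 mm ball of the level, which rides over the dome toward the low side of the base: about 0.30 mm per mrad of tilt near the middle, less farther out (7 mm at 27 mrad, 12 mm at 53 mrad). It comes to rest in about 1.5 s. Wholly inside the red ring means within 8 mrad of level.
- knob_left_grip (a point): centre (on the axis, half-way up) of the left levelling knob: black, round, knurled, 44 mm diameter, 23 mm tall, at base x -48, y +65, z 75.5 mm; 12 mm clear below it to a 34 mm wide boss. Grip it at any angle; turns about the base's z, stiffly (0.06 Nm), never rising, and stays where left. Clockwise from above drives its foot down and raises that corner, 1.6 mm per rad.
- knob_right_grip (a point): centre (on the axis, half-way up) of the right levelling knob: black, round, knurled, 44 mm diameter, 23 mm tall, at base x -48, y -65, z 75.5 mm; 12 mm clear below it to a 34 mm wide boss. Grip it at any angle; turns about the base's z, stiffly (0.06 Nm), never rising, and stays where left. Clockwise from above drives its foot down and raises that corner, 1.6 mm per rad.
- foot_front_left: left front foot, 26 mm across, driven by the left knob; origin at its lowest point. The knob is within 3.4 rad (its stops) of the setting where this foot reaches as far down as the rear feet: at the start at most 2.4 rad off, too far up.
- foot_front_right: right front foot, 26 mm across, driven by the right knob; origin at its lowest point. The knob is within 3.4 rad (its stops) of the setting where this foot reaches as far down as the rear feet: at the start at most 2.4 rad off, too far up or down, or about right.
- foot_rear_left: left rear foot, plain, cushioned (gives 0.17 mm per N; bears about 4 N when all is right); origin at its lowest point.
- foot_rear_right: right rear foot, plain, cushioned like the left; origin at its lowest point.
- glass_tank: empty open glass tank fixed behind the base, 222 x 300 mm and 206 mm high, an obstacle to the gripper when it is swung low over the knobs; origin under its centre, its front wall 112 mm nearer the robot.
- calculator: pocket calculator, 120 x 68 x 12 mm, lying loose; bystander. Origin under its centre.
- test_block: round steel test block, 64 mm across, 12 mm thick, loose; bystander. Origin under its centre.
- anvil_v: steel vee anvil, 52 mm across, 40 mm tall, loose; bystander. Origin under its centre.

How it is judged:
By the outcome, as a careful person would: the job done as asked, in the order asked, and still so for the second after the job is handed in, with the robot touching nothing.
It also fails if it takes over 72 s, if anything falls off the work surface, if the arm or the gripper's body presses on something with over 40 N, if the wrist force passes 120 N, or if a joint passes its speed limit or range.

## Working session

There is one attempt and no reset: what is moved stays moved. The work goes in short steps, Python scripts to look and compute and a tool call to move; the robot and the scene stay as the last step left them, time stands still between calls to the robot, and variables do not carry over. Pictures are saved under pics/ and viewed, at most 10 in all, crops included, and the job is handed in when it is done.

Besides the shell and the picture viewer there is one more tool, called after "Request:" as name([rows], argument=value, ...), one row to a line, values as JSON. carry_out: Moves the arm, as the interface text tells. Its arguments: {"type":"object","properties":{"translation":{"type":"array","items":{"type":"array","items":{"type":"number"}}},"turn":{"type":"array","items":{"type":"number"}},"claw":{"type":"array","items":{"type":"number"}},"squeeze":{"type":"number"}},"required":["translation","turn","claw"]}

```bash
mkdir -p pics
cat > h.py <<'E'
from station import *
import numpy as np, cv2
def save(s,n): cv2.imwrite(f'pics/{n}.png',s['color'][:,:,::-1])
def rays(s,px):
    u=cv2.undistortPoints(np.float64(px).reshape(-1,1,2),s['K'],np.float64(s['dist_coeffs']))[:,0]
    return np.c_[u,np.ones(len(u))]@np.array(s['rotation']).T
def onplane(s,px,z):
    r=rays(s,px);e=np.array(s['eye']);return e+r*((z-e[2])/r[:,2])[:,None]
E
python3 - <<'E'
from h import *
for n in('top','side'):
    s=snapshot(n);save(s,n+'0');print(n,s['eye'],np.round(s['rotation'],3).tolist(),s['K'][0][0]);np.savez(f'{n}0.npz',**s)
st=read_state();print({k:np.round(v,4).tolist() for k,v in st.items() if k!='grasp_offset'}, [k for k in st])
import station;print([x for x in dir(station) if x[0]!='_']); print(globals().get('grasp_offset'))
E
```

```text
top [ 0.26104    -0.19120702  1.34088638] [0.075, -0.7, 0.707, -0.065] 592.8420423570226
side [ 0.0570787  -0.62422541  1.14871867] [-0.252, 0.886, -0.373, 0.11] 601.7854246700517
{'time': 0.1, 'qpos': [1.1704, 0.3004, 1.5215, -0.0, 1.3207, -0.0666], 'joint_velocities': [-0.0008, -0.001, -0.0009, 0.0012, 0.0015, 0.0007], 'joint_efforts': [0.0003, -53.2648, -35.3284, 0.0709, 0.0235, -0.0001], 'tcp_pos': [0.1801, 0.5194, 0.1718], 'ee_rot': [-0.0001, 0.1661, 0.9861, -0.0005], 'wrist_force': [0.5778, -0.2252, -0.6895], 'ft_torque': [-0.0292, 0.022, -0.0168], 'finger_force': 0.0, 'opening': 0.0943} ['time', 'qpos', 'joint_velocities', 'joint_efforts', 'tcp_pos', 'ee_rot', 'wrist_force', 'ft_torque', 'finger_force', 'opening']
['Unreachable', 'grasp_offset', 'job_done', 'read_state', 'snapshot']
-0.0188
```

View pics/top0.png

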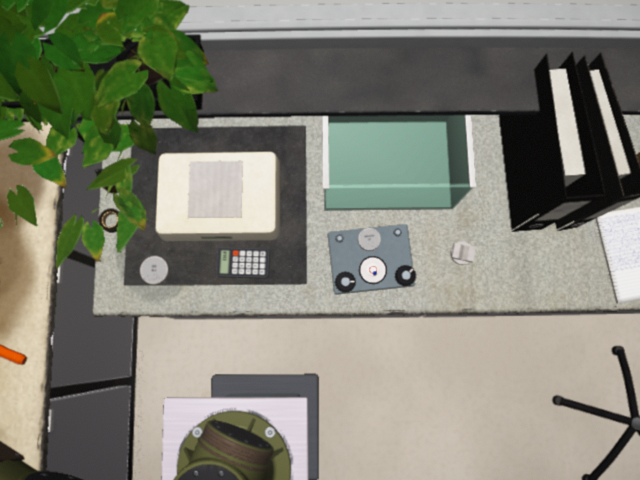

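View pics/side0.png

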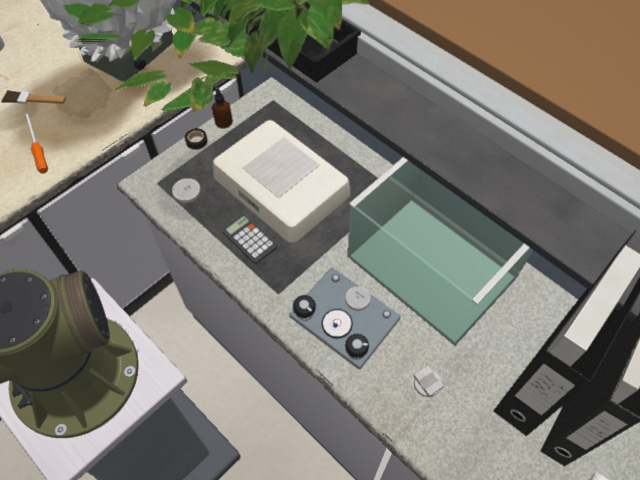

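Top view: left knob near (345,281), right knob (405,275), level (373,270), steel disc (369,238), tank just behind at rows 115–208. Side view: knobs at (304,306) and (357,345), level (337,323).

```bash
python3 - <<'E'
s=open('h.py').read()
s=s.replace("def rays","from scipy.spatial.transform import Rotation as R\ndef rot(q): return R.from_quat(np.roll(q,-1)).as_matrix()\ndef rays").replace("np.array(s['rotation']).T","rot(s['rotation']).T")
open('h.py','w').write(s)
E
cat > m.py <<'E'
from h import *
def blob(mask,near,r):
    m=np.zeros(mask.shape,np.uint8);cv2.circle(m,tuple(map(int,near)),int(r),1,-1);m&=mask.astype(np.uint8)
    n,l,st,c=cv2.connectedComponentsWithStats(m)
    i=1+np.argmax(st[1:,4]); ct=max(cv2.findContours((l==i).astype(np.uint8),cv2.RETR_EXTERNAL,cv2.CHAIN_APPROX_NONE)[0],key=len)
    h=cv2.convexHull(ct); return st[i,4],np.array(cv2.minEnclosingCircle(h)[0]),cv2.minEnclosingCircle(h)[1],c[i]
if __name__=='__main__':
    P={'top':[(345,281),(405,275),(373,270)],'side':[(304,306),(357,345),(337,323)]}
    for n in P:
        s=dict(np.load(n+'0.npz'));c=s['color'].astype(int);dark=c.max(2)<60
        for p in P[n][:2]:
            a,q,r,_=blob(dark,p,15);print(n,a,q,r,onplane(s,q,.0755+.006)[0].round(4))
        blue=(c[:,:,2]>c[:,:,0]+40)&(c[:,:,0]<110)
        white=c.min(2)>200
        a,q,r,cc=blob(blue,P[n][2],12);print('ball',a,cc,onplane(s,cc,.057)[0].round(4))
        a,q,r,cc=blob(white,P[n][2],20);print('dome',a,q,r,onplane(s,q,.055)[0].round(4))
    s=dict(np.load('top0.npz'));d=s['depth'];print(d[281,345],d[275,405],d[270,380])
    st=read_state();print(rot(st['ee_rot']).round(3))
E
python3 m.py
python3 - <<'E'
import cv2
a=cv2.imread('pics/top0.png')[215:305,315:430];b=cv2.imread('pics/side0.png')[260:375,280:410]
a=cv2.resize(a,(390,305));b=cv2.resize(b,(390,345))
cv2.imwrite('pics/c0.png',cv2.hconcat([cv2.copyMakeBorder(a,0,40,0,0,0),b]))
E
```

```text
top 205 [344.84976196 281.66143799] 9.85567855834961 [ 0.3961 -0.2428  0.0815]
top 220 [405.  275.5] 10.30786418914795 [ 0.4078 -0.3713  0.0815]
ball 7 [374.28571429 273.        ] [ 0.4169 -0.3081  0.057 ]
dome 420 [372.5 269.5] 12.103818893432617 [ 0.4248 -0.3046  0.055 ]
side 241 [303.77197266 306.23638916] 11.07532024383545 [ 0.3926 -0.248   0.0815]
side 220 [356.66900635 345.86621094] 11.722870826721191 [ 0.4045 -0.3771  0.0815]
ball 10 [335.  324.5] [ 0.4154 -0.311   0.057 ]
dome 463 [336.29412842 323.04901123] 13.335552215576172 [ 0.4201 -0.3101  0.055 ]
1.2558349 1.2581339 1.2993056
[[-0.945  0.328 -0.   ]
 [ 0.328  0.945 -0.001]
 [ 0.    -0.001 -1.   ]]
```

View pics/c0.png

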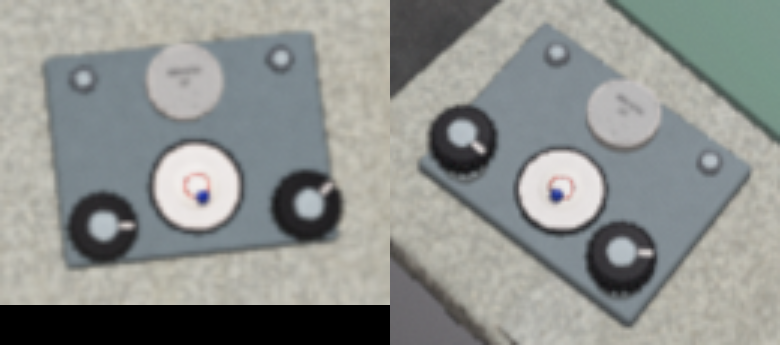

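Crop: the ball sits front-right of the ring (about 8 mm forward, 4 mm right), so both front corners are low, the right more so. I'm moving towards the left knob and will refine from close by.

Request:
carry_out([
  [-0.346,-0.325,-0.03],
  [-0.346,-0.325,-0.03],
  [-0.346,-0.325,-0.03],
  [-0.346,-0.325,-0.03],
  [-0.346,-0.325,-0.03],
  [-0.346,-0.325,-0.03],
  [-0.346,-0.325,-0.03],
  [-0.346,-0.325,-0.03],
], turn=[0,0,0,0,0,0,0,0], claw=[0.66,0.66,0.66,0.66,0.66,0.66,0.66,0.66])

```text
time: 1.1
tcp_pos: [0.4013, 0.0969, 0.2024]
ee_rot: [0.0, 0.167, 0.986, -0.0]
wrist_force: [-0.2, 1.0, -0.4]
opening: 0.062
finger_force: 0.0
```

Request:
carry_out([
  [-0.115,-0.33,0],
  [-0.115,-0.33,0],
  [-0.115,-0.33,0],
  [-0.115,-0.33,0],
  [-0.115,-0.33,0],
  [-0.115,-0.33,0],
  [-0.115,-0.33,0],
  [-0.115,-0.33,0],
], turn=[0,0,0,0,0,0,0,0], claw=[0.66,0.66,0.66,0.66,0.66,0.66,0.66,0.66])

```text
time: 2.1
tcp_pos: [0.4011, -0.2497, 0.202]
ee_rot: [-0.0, 0.166, 0.986, 0.0]
wrist_force: [0.3, 0.6, 0.2]
opening: 0.0621
finger_force: 0.0
```

Run:
```python
from h import *
s=snapshot('wrist');save(s,'w1');np.savez('w1.npz',**s)
st=read_state();print(st['time'],st['tcp_pos'],rot(st['ee_rot']).round(3).tolist(),st['qpos'].round(3),st['opening'],st['wrist_force'])
print(s['eye'],rot(s['rotation']).round(3).tolist())
t=dict(np.load('top0.npz'));print(onplane(t,[(325,187),(470,183)],.206),onplane(t,[(325,208),(453,207)],0))
```

```text
2.15 [ 0.40120607 -0.24942687  0.2022093 ] [[-0.945, 0.327, -0.0], [0.327, 0.945, 0.0], [0.0, 0.0, -1.0]] [-0.634  0.102  1.688  0.     1.352 -1.872] 0.06226449578571601 [0.52576776 0.20504703 1.11775207]
[ 0.32463268 -0.22161429  0.4141089 ] [[0.327, 0.907, 0.264], [0.945, -0.314, -0.091], [0.0, 0.279, -0.96]]
[[ 0.5708841  -0.20192718  0.206     ]
 [ 0.57604443 -0.49018185  0.206     ]] [[ 0.57666837 -0.20323977  0.        ]
 [ 0.57578313 -0.50100725  0.        ]]
```

View pics/w1.png

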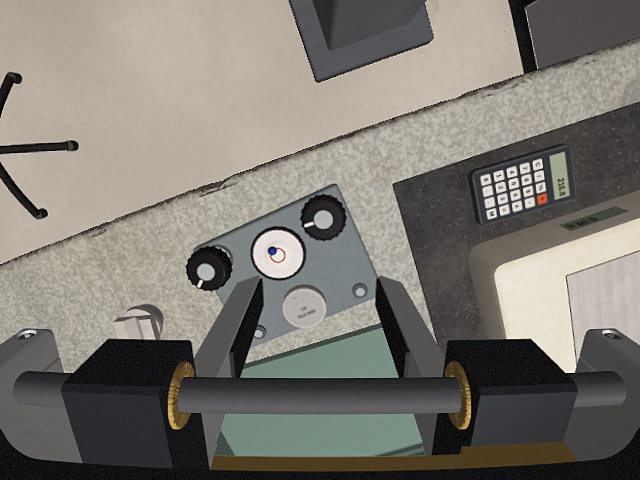

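Wrist view: left knob (323,216), right knob (209,269), level (278,253) with the ball slightly left and above the ring centre, which is front-right in world terms. The tank's front wall is about 0.17 m from the knobs, enough to swing.

```bash
cat > w.py <<'E'
from m import *
import sys
def meas(s,kn,lv):
    c=s['color'].astype(int);out=[]
    for p in kn:
        a,q,r,_=blob(c.max(2)<60,p,30);
        m=(c.max(2)>90)
        a2,q2,r2,cc=blob(m,q,11)
        out.append(onplane(s,cc,.087)[0]);print('knob',a,q.round(1),round(r,1),onplane(s,q,.0815)[0].round(4),'cap',cc.round(1),a2,out[-1].round(4))
    cup=blob(c.min(2)>170,lv,35);q=cup[1];C=onplane(s,q,.053)[0]
    b=blob((c[:,:,2]>c[:,:,0]+40)&(c[:,:,0]<100),q,25);B=onplane(s,b[3],.057)[0]
    rd=(c[:,:,0]>c[:,:,1]+50)&(c[:,:,0]>120);mm=np.zeros(rd.shape,bool);cv2_y,cv2_x=np.nonzero(rd);k=np.hypot(cv2_x-q[0],cv2_y-q[1])<25
    e=cv2.minEnclosingCircle(np.float32(np.c_[cv2_x,cv2_y][k]));Rg=onplane(s,e[0],.053)[0]
    v=out[0]-out[1] if len(out)>1 else np.array([-.0117,.1285,0]);y=np.arctan2(-v[0],v[1]);print('yaw',y,'sep',np.hypot(*v[:2]))
    M=np.array([[np.cos(y),np.sin(y)],[-np.sin(y),np.cos(y)]])
    print('cup',cup[0],q,C.round(4),'ball',b[0],b[3],'ring',e, 'ball-cup(base,mm)',(1e3*M@(B-C)[:2]).round(1),'ball-ring',(1e3*M@(B-Rg)[:2]).round(1))
if __name__=='__main__': meas(dict(np.load('w1.npz')),[(323,216),(209,269)],(278,253))
E
python3 w.py
```

```text
knob 1252 [323. 217.] 23.1 [ 0.3955 -0.242   0.0815] cap [323.  218.9] 284 [ 0.396  -0.2423  0.087 ]
knob 1250 [208.9 268.6] 23.1 [ 0.408  -0.3679  0.0815] cap [205.9 271. ] 211 [ 0.4079 -0.3693  0.087 ]
yaw 0.09345989726381952 sep 0.12765232852633468
cup 1614 [277.75 253.5 ] [ 0.4235 -0.3027  0.053 ] ball 51 [271.62745098 250.54901961] ring ((277.30767822265625, 255.0), 7.576545715332031) ball-cup(base,mm) [-6.7 -3.5] ball-ring [-8.  -2.3]
```

Request:
carry_out([
  [0.0075,0.005,0.04],
  [0.0075,0.005,0.07],
  [0.0075,0.005,0.095],
  [0.0075,0.005,0.115],
  [0.0075,0.005,0.13],
  [0.0075,0.005,0.14],
  [0.0075,0.005,0.146],
  [0.0075,0.005,0.146],
], turn=[0,0,0,0,0,0,0,0], claw=[0.66,0.66,0.66,0.66,0.66,0.66,0.66,0.66])

```text
time: 3.15
tcp_pos: [0.3957, -0.243, 0.0562]
ee_rot: [-0.0, 0.166, 0.986, 0.0]
wrist_force: [0.3, 0.0, 0.1]
opening: 0.0619
finger_force: 0.0
```

Run:
```python
from h import *
s=snapshot('wrist');save(s,'w2');np.savez('w2.npz',**s)
st=read_state();print(st['tcp_pos'],st['qpos'].round(3),st['opening'],st['wrist_force'])
```

```text
[ 0.39584996 -0.24314345  0.05652237] [-0.63   0.251  1.879 -0.     1.012 -1.867] 0.06203538197935819 [-0.19678211  0.17027505  0.87539259]
```

View pics/w2.png

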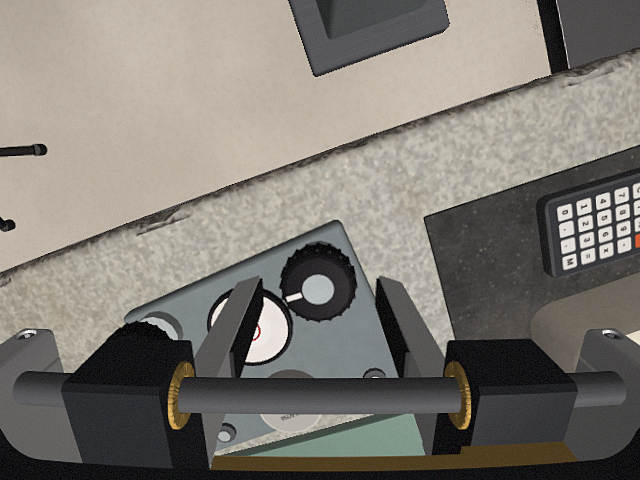

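Left knob at (318,281), centred between the fingertips (about 250 and 390); quick check of the fore-aft centring.

Run:
```python
from m import *
s=dict(np.load('w2.npz'));c=s['color'].astype(int)
a,q,r,_=blob(c.max(2)<60,(318,281),44);print(a,q,r,onplane(s,q,.078)[0])
a,q,r,cc=blob(c.max(2)>90,(317,288),20);print(a,q,r,cc,onplane(s,cc,.084)[0])
st=read_state();T=rot(st['ee_rot']);print(T.T@(onplane(s,cc,.084)[0]-st['tcp_pos']))
```

```text
3772 [315.72918701 282.46444702] 41.33943176269531 [ 0.39520883 -0.24317382  0.078     ]
792 [315.5 289.5] 18.06941032409668 [317.11363636 289.22348485] [ 0.39697239 -0.24290448  0.084     ]
[-0.00099081  0.00059047 -0.02747739]
```

Request:
carry_out([
  [-0.001,0.0005,0],
  [-0.001,0.0005,0],
  [-0.001,0.0005,0],
  [-0.001,0.0005,0],
], turn=[0,0,0,0], claw=[0.4,0.4,0.4,0.4], squeeze=15)

```text
time: 3.7
tcp_pos: [0.3968, -0.2429, 0.0563]
ee_rot: [0.0, 0.166, 0.986, -0.0]
wrist_force: [0.4, -0.6, -0.1]
opening: 0.0376
finger_force: 0.0
```

Request:
carry_out([
  [0,0,0],
  [0,0,0],
  [0,0,0],
  [0,0,0],
  [0,0,0],
  [0,0,0],
  [0,0,0],
  [0,0,0],
], turn=[0.15,0.3,0.45,0.6,0.75,0.9,1.0,1.0], claw=[0.4,0.4,0.4,0.4,0.4,0.4,0.4,0.4])

```text
time: 4.7
tcp_pos: [0.3968, -0.2429, 0.0563]
ee_rot: [0.0, 0.618, 0.786, 0.0]
wrist_force: [1.1, -0.6, 0.5]
opening: 0.0378
finger_force: 0.0
```

Run:
```python
from w import *
st=read_state();print(st['tcp_pos'],st['qpos'].round(3),st['opening'],st['wrist_force'],st['ft_torque'],st['finger_force'])
s=snapshot('wrist');save(s,'w3');np.savez('w3.npz',**s)
```

```text
[ 0.39680383 -0.2429361   0.05626206] [-0.628  0.253  1.877  0.     1.012 -0.866] 0.03782109388991129 [ 1.06887012 -0.64895257  0.52000163] [-0.07380351  0.07113495 -0.0034662 ] 0.0
```

View pics/w3.png

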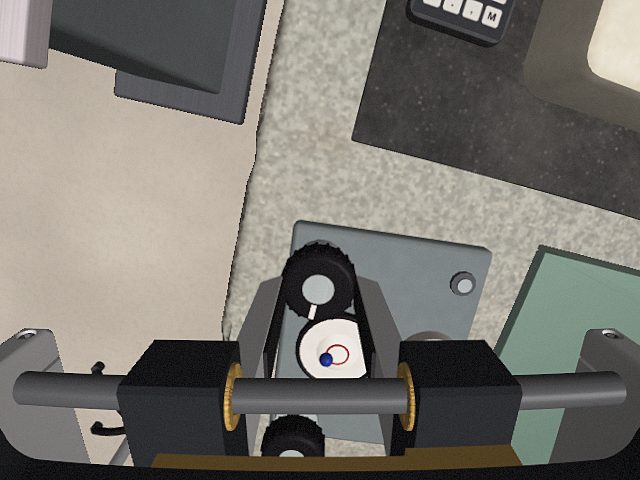

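The fingers shut to 38 mm without touching, and the knob's mark (now at (311,312)) did not turn. I'll check the fingertips against the knob in depth.

Run:
```python
from m import *
for f,pts in (('w2',[(318,289),(318,262),(250,290),(258,285),(245,330),(390,285),(380,285),(395,330),(340,300)]),('w3',[(318,289),(318,250),(262,300),(272,285),(262,330),(375,290),(365,285),(382,330)])):
    s=dict(np.load(f+'.npz'));d=s['depth'];st=read_state()
    T=rot(st['ee_rot'])
    if f=='w2':
        T=rot([-0.0, 0.166, 0.986, 0.0])
        tcp=np.array([.3958,-.2431,.0565])
    else: tcp=np.array(st['tcp_pos'])
    for p in pts:
        z=d[p[1],p[0]];X=s['eye']+rays(s,[p])[0]*z
        print(f,p,z.round(4),X.round(4),'tool',(T.T@(X-tcp)*1e3).round(1))
    print(T.T@(s['eye']-tcp), s['K'][0][0])
```

```text
w2 (318, 289) 0.1998 [ 0.3969 -0.2424  0.0842] tool [ -0.8   1.1 -27.7]
w2 (318, 262) 0.1967 [ 0.3821 -0.2372  0.0828] tool [ 14.9   1.1 -26.3]
w2 (250, 290) 0.174 [ 0.3764 -0.2707  0.1081] tool [  9.3 -32.4 -51.6]
w2 (258, 285) 0.1835 [ 0.3785 -0.2689  0.0987] tool [  7.9 -30.1 -42.2]
w2 (245, 330) 0.1478 [ 0.3824 -0.2697  0.1369] tool [  3.9 -29.5 -80.4]
w2 (390, 285) 0.1794 [ 0.3992 -0.2043  0.1025] tool [  9.5  37.7 -46. ]
w2 (380, 285) 0.1839 [ 0.3995 -0.209   0.0982] tool [  7.7  33.4 -41.7]
w2 (395, 330) 0.1436 [ 0.4007 -0.2102  0.1407] tool [  6.1  32.7 -84.2]
w2 (340, 300) 0.202 [ 0.4076 -0.2328  0.0839] tool [ -7.8  13.6 -27.4]
[ 0.08157629  0.00161517 -0.2118037 ] 354.2365726632094
w3 (318, 289) 0.2015 [ 0.3974 -0.243   0.0827] tool [ -0.2   0.5 -26.4]
w3 (318, 250) 0.2009 [ 0.3923 -0.2221  0.077 ] tool [ 21.3   0.5 -20.7]
w3 (262, 300) 0.1634 [ 0.3697 -0.2386  0.1192] tool [ 10.6 -25.3 -63. ]
w3 (272, 285) 0.1786 [ 0.3722 -0.2374  0.1033] tool [ 11.2 -22.6 -47. ]
w3 (262, 330) 0.1381 [ 0.3737 -0.2378  0.1456] tool [ 10.5 -21.2 -89.4]
w3 (375, 290) 0.1731 [ 0.4219 -0.2255  0.109 ] tool [ 11.   28.6 -52.7]
w3 (365, 285) 0.1796 [ 0.418  -0.2267  0.1023] tool [ 10.8  24.5 -46. ]
w3 (382, 330) 0.138 [ 0.4194 -0.2266  0.1457] tool [ 10.5  25.8 -89.5]
[ 0.08298507  0.00126166 -0.21205796] 354.2365726632094
```

Run:
```python
from m import *
T=rot([-0.0, 0.166, 0.986, 0.0]);tcp=np.array([.3958,-.2431,.0565])
s=dict(np.load('w2.npz'));d=s['depth']
for v in range(266,300,4):
    r=[]
    for u in range(236,268,4):
        X=s['eye']+rays(s,[(u,v)])[0]*d[v,u];r.append(str((T.T@(X-tcp)*1e3).round().astype(int)))
    print(v,*r)
a=s['color'][230:350,200:440]
b=dict(np.load('w3.npz'))['color'][230:350,200:440]
t=snapshot('side');e=t['color'][270:400,270:420]
im=cv2.vconcat([cv2.hconcat([cv2.resize(a,(400,200)),cv2.resize(b,(400,200))]),cv2.resize(e,(400,347)).repeat(1,0) if 0 else cv2.copyMakeBorder(cv2.resize(e,(450,390)),0,0,0,350,0)])
cv2.imwrite('pics/c3.png',im[:,:,::-1])
```

```text
266 [ -5 -57  21] [ -5 -54  20] [ -5 -51  20] [ -5 -48  20] [ -4 -45  19] [ -4 -42  18] [ -4 -39  19] [ -5 -37  19]
270 [ -7 -56  19] [ -7 -53  18] [ -7 -51  18] [ -7 -48  19] [ -7 -45  18] [ -7 -42  18] [ -7 -39  19] [ -7 -37  18]
274 [-10 -57  19] [-10 -54  18] [-10 -51  19] [-11 -48  20] [-10 -45  18] [-10 -42  19] [-10 -40  19] [-10 -37  18]
278 [-13 -57  19] [-13 -54  19] [-13 -51  18] [ 10 -36 -37] [ 10 -34 -38] [ 10 -32 -37] [  8 -31 -32] [-13 -37  19]
282 [-16 -57  19] [  9 -40 -41] [  9 -37 -42] [ 10 -35 -42] [ 10 -33 -42] [ 10 -31 -43] [  8 -30 -38] [-16 -37  18]
286 [  9 -40 -47] [  9 -38 -47] [ 10 -36 -47] [ 10 -34 -48] [ 10 -32 -48] [  8 -31 -44] [  7 -29 -41] [-19 -37  18]
290 [ 10 -39 -53] [ 10 -37 -53] [ 10 -35 -52] [ 10 -33 -52] [ 10 -31 -52] [  8 -30 -48] [  5 -29 -43] [-21 -37  14]
294 [  9 -38 -57] [  9 -36 -56] [  9 -34 -56] [ 10 -32 -57] [  9 -31 -55] [  8 -29 -52] [  2 -30 -41] [-22 -36  11]
298 [ 10 -37 -61] [  9 -36 -60] [ 10 -33 -61] [  9 -32 -60] [  8 -30 -58] [  6 -29 -54] [  1 -29 -43] [-26 -37  12]
```

View pics/c3.png

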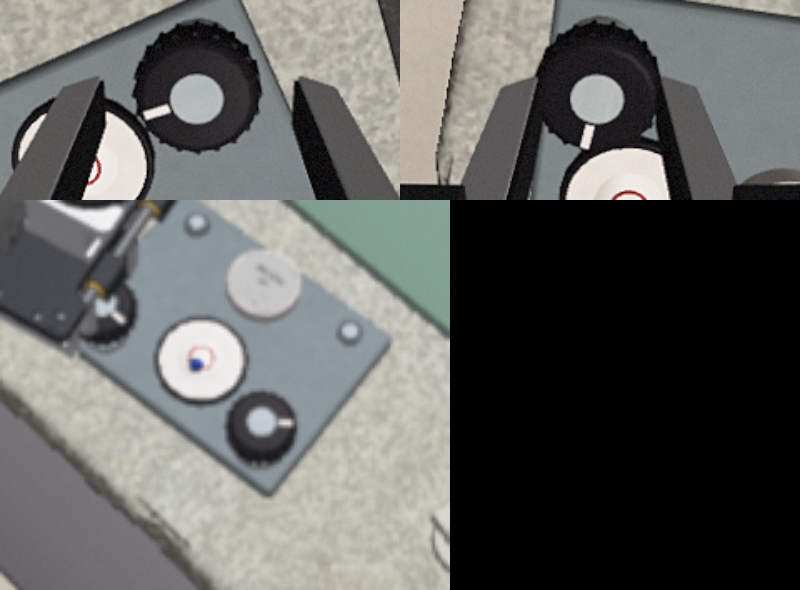

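Depth shows the fingertips end about 30 mm short of the reported TCP, so they are 7 mm above the knob top, which explains the missed grip. I'll turn back, open, and go down about 27 mm more.

Request:
carry_out([
  [0,0,0],
  [0,0,0],
  [0,0,0],
  [0,0,0],
  [0,0,0],
  [0,0,0],
  [0,0,0],
  [0,0,0],
], turn=[-0.15,-0.3,-0.45,-0.6,-0.75,-0.9,-1.0,-1.0], claw=[0.66,0.66,0.66,0.66,0.66,0.66,0.66,0.66])

```text
time: 5.8
tcp_pos: [0.3968, -0.2429, 0.0562]
ee_rot: [-0.0, 0.166, 0.986, -0.0]
wrist_force: [0.1, 0.3, 0.2]
opening: 0.0621
finger_force: 0.0
```

Request:
carry_out([
  [0,0,0.006],
  [0,0,0.012],
  [0,0,0.018],
  [0,0,0.023],
  [0,0,0.027],
  [0,0,0.027],
], turn=[0,0,0,0,0,0], claw=[0.66,0.66,0.66,0.66,0.66,0.66])

```text
time: 6.55
tcp_pos: [0.3967, -0.2428, 0.029]
ee_rot: [-0.0, 0.166, 0.986, 0.0]
wrist_force: [0.3, 0.7, -0.1]
opening: 0.0618
finger_force: 0.0
```

Request:
carry_out([
  [0,0,0],
  [0,0,0],
  [0,0,0],
  [0,0,0],
], turn=[0,0,0,0], claw=[0.4,0.4,0.4,0.4], squeeze=15)

```text
time: 7.05
tcp_pos: [0.3969, -0.2432, 0.0295]
ee_rot: [0.0, 0.166, 0.986, -0.0]
wrist_force: [-2.0, -3.5, 2.4]
opening: 0.0431
finger_force: 15.0
```

Gripped (43 mm, 15 N). Turning clockwise.

Request:
carry_out([
  [0,0,0],
  [0,0,0],
  [0,0,0],
  [0,0,0],
  [0,0,0],
  [0,0,0],
  [0,0,0],
  [0,0,0],
], turn=[0.15,0.3,0.45,0.6,0.75,0.9,1.05,1.2], claw=[0.4,0.4,0.4,0.4,0.4,0.4,0.4,0.4])

```text
time: 8.05
tcp_pos: [0.3978, -0.2438, 0.0306]
ee_rot: [0.002, 0.696, 0.718, 0.0]
wrist_force: [-2.5, -3.7, 15.2]
opening: 0.0427
finger_force: 15.0
```

Request:
carry_out([
  [0,0,0],
  [0,0,0],
  [0,0,0],
  [0,0,0],
], turn=[0,0,0,0], claw=[0.66,0.66,0.66,0.66])

```text
time: 8.55
tcp_pos: [0.3967, -0.2428, 0.0291]
ee_rot: [-0.0, 0.694, 0.72, -0.0]
wrist_force: [-0.1, -0.2, -0.9]
opening: 0.0619
finger_force: 0.0
```

Request:
carry_out([
  [0,0,-0.03],
  [0,0,-0.08],
  [0,0,-0.13],
  [0,0,-0.17],
  [0,0,-0.17],
  [0,0,-0.17],
  [0,0,-0.17],
  [0,0,-0.17],
], turn=[-0.15,-0.3,-0.45,-0.6,-0.75,-0.9,-1.05,-1.2], claw=[0.66,0.66,0.66,0.66,0.66,0.66,0.66,0.66])

```text
time: 9.55
tcp_pos: [0.3968, -0.2429, 0.1992]
ee_rot: [-0.0, 0.164, 0.987, 0.0]
wrist_force: [0.5, 0.5, 0.6]
opening: 0.0621
finger_force: 0.0
```

Run:
```python
from w import *
s=snapshot('wrist');save(s,'w4');np.savez('w4.npz',**s)
st=read_state();print(st['time'],st['tcp_pos'])
meas(s,[(323,216),(209,269)],(278,253))
im=s['color'][160:340,150:400];cv2.imwrite('pics/c4.png',cv2.resize(im,(500,360))[:,:,::-1])
```

```text
9.6 [ 0.39676337 -0.2428511   0.19915621]
knob 1176 [317.8 224.5] 23.3 [ 0.396  -0.2421  0.0815] cap [316.7 226.2] 271 [ 0.3959 -0.2432  0.087 ]
knob 1234 [203.1 274.3] 23.1 [ 0.4073 -0.3679  0.0815] cap [200.5 277.6] 188 [ 0.4083 -0.3693  0.087 ]
yaw 0.0984282306345199 sep 0.1267117148648381
cup 1570 [272.82110596 260.16055298] [ 0.4241 -0.3028  0.053 ] ball 49 [264.26530612 259.91836735] ring ((272.5869445800781, 261.63043212890625), 7.5385966300964355) ball-cup(base,mm) [-5.1 -7.1] ball-ring [-6.5 -6.1]
```

View pics/c4.png

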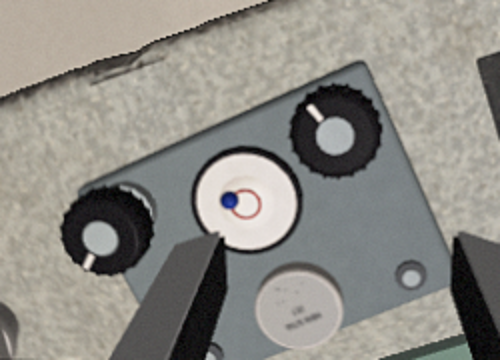

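Left knob turned about 1.2 rad and left is nearly right; the ball now lies front-right at about (-6,-6.5) mm. That puts the right corner about 3.8 mm low, so the right knob needs about 2.3 rad. Next is the right knob, with the hand pre-turned so the fingers open clear of the level.

Request:
carry_out([
  [-0.0531,-0.1177,0],
  [-0.0531,-0.1177,0],
  [-0.0531,-0.1177,0],
  [-0.0531,-0.1177,0],
  [-0.0531,-0.1177,0],
  [-0.0531,-0.1177,0],
  [-0.0531,-0.1177,0],
  [-0.0531,-0.1177,0],
], turn=[0.18,0.36,0.54,0.72,0.9,1.08,1.26,1.44], claw=[0.66,0.66,0.66,0.66,0.66,0.66,0.66,0.66])

```text
time: 10.6
tcp_pos: [0.4084, -0.3715, 0.1991]
ee_rot: [-0.0, 0.778, 0.629, -0.0]
wrist_force: [-0.5, -0.3, -0.1]
opening: 0.062
finger_force: 0.0
```

Request:
carry_out([
  [0,0,0.05],
  [0,0,0.08],
  [0,0,0.1],
  [0,0,0.11],
  [0,0,0.11],
], turn=[0.18,0.36,0.36,0.36,0.36], claw=[0.66,0.66,0.66,0.66,0.66])

```text
time: 11.22
tcp_pos: [0.4083, -0.3714, 0.0891]
ee_rot: [-0.0, 0.876, 0.483, -0.0]
wrist_force: [0.6, -0.1, -0.5]
opening: 0.0623
finger_force: 0.0
```

Run:
```python
from m import *
s=snapshot('wrist');np.savez('w5.npz',**s);save(s,'w5')
st=read_state();T=rot(st['ee_rot']);tcp=np.array(st['tcp_pos']);print(st['time'],tcp,st['qpos'].round(2),np.degrees(np.arctan2(T[1,1],T[0,1])))
# project expected knob top
P=np.array([[.4085,-.3715,.083]])
C=rot(s['rotation']);u=cv2.projectPoints((P-s['eye'])@C,np.zeros(3),np.zeros(3),s['K'],np.float64(s['dist_coeffs']))[0][0,0];print(u)
c=s['color'].astype(int);a,q,r,_=blob(c.max(2)<60,u,50);print(a,q,r)
a,q,r,cc=blob(c.max(2)>90,u,14);z=s['depth'][int(cc[1]),int(cc[0])];X=s['eye']+rays(s,[cc])[0]*z;print(a,cc,X,T.T@(X-tcp))
```

```text
11.275 [ 0.40860227 -0.37168985  0.08976469] [-0.8   0.39  1.61 -0.    1.15 -0.24] -32.28223965779188
[319.3647373  268.83942397]
2756 [322.21600342 262.8527832 ] 34.40463638305664
493 [320.78904665 268.80730223] [ 0.40938582 -0.37184748  0.08340893] [0.00028597 0.00074375 0.00635607]
```

The knob is within 1 mm of the tool axis. Going down, gripping and turning.

Request:
carry_out([
  [0,0.0007,0.02],
  [0,0.0007,0.035],
  [0,0.0007,0.047],
  [0,0.0007,0.055],
  [0,0.0007,0.06],
  [0,0.0007,0.06],
], turn=[0,0,0,0,0,0], claw=[0.66,0.66,0.66,0.66,0.66,0.66])

```text
time: 12.02
tcp_pos: [0.409, -0.3719, 0.0291]
ee_rot: [-0.0, 0.876, 0.483, -0.0]
wrist_force: [-0.6, 0.5, -0.1]
opening: 0.0621
finger_force: 0.0
```

Request:
carry_out([
  [0,0,0],
  [0,0,0],
  [0,0,0],
  [0,0,0],
], turn=[0,0,0,0], claw=[0.4,0.4,0.4,0.4], squeeze=15)

```text
time: 12.52
tcp_pos: [0.4095, -0.3724, 0.0297]
ee_rot: [0.001, 0.876, 0.483, 0.0]
wrist_force: [3.0, -2.4, 0.8]
opening: 0.0431
finger_force: 15.0
```

Request:
carry_out([
  [0,0,-0.0002],
  [0,0,-0.0004],
  [0,0,-0.0006],
  [0,0,-0.0008],
  [0,0,-0.001],
  [0,0,-0.0013],
  [0,0,-0.0015],
  [0,0,-0.0018],
], turn=[0.15,0.3,0.45,0.6,0.75,0.9,1.05,1.2], claw=[0.4,0.4,0.4,0.4,0.4,0.4,0.4,0.4])

```text
time: 13.52
tcp_pos: [0.4097, -0.3728, 0.0316]
ee_rot: [0.001, 0.995, -0.098, 0.001]
wrist_force: [5.5, -7.3, -0.4]
opening: 0.0431
finger_force: 15.0
```

Request:
carry_out([
  [0,0,-0.0002],
  [0,0,-0.0004],
  [0,0,-0.0006],
  [0,0,-0.0008],
  [0,0,-0.001],
  [0,0,-0.0013],
  [0,0,-0.0015],
  [0,0,-0.0015],
], turn=[0.15,0.3,0.45,0.6,0.75,0.9,1.0,1.0], claw=[0.4,0.4,0.4,0.4,0.4,0.4,0.4,0.4])

```text
time: 14.52
tcp_pos: [0.4094, -0.3731, 0.0331]
ee_rot: [0.001, 0.827, -0.562, 0.001]
wrist_force: [2.8, -7.9, -1.0]
opening: 0.0433
finger_force: 15.0
```

Request:
carry_out([
  [0,0,0],
  [0,0,0],
  [0,0,0],
  [0,0,0],
], turn=[0,0,0,0], claw=[0.66,0.66,0.66,0.66])

```text
time: 15.02
tcp_pos: [0.409, -0.3718, 0.0325]
ee_rot: [-0.0, 0.828, -0.561, -0.0]
wrist_force: [-0.2, 0.7, -0.7]
opening: 0.0619
finger_force: 0.0
```

Request:
carry_out([
  [0,0,-0.03],
  [0,0,-0.08],
  [0,0,-0.13],
  [0,0,-0.17],
  [0,0,-0.17],
  [0,0,-0.17],
  [0,0,-0.17],
  [0,0,-0.17],
], turn=[-0.18,-0.36,-0.54,-0.72,-0.9,-1.08,-1.26,-1.44], claw=[0.66,0.66,0.66,0.66,0.66,0.66,0.66,0.66])

```text
time: 16.02
tcp_pos: [0.409, -0.3718, 0.2025]
ee_rot: [-0.0, 0.992, 0.127, -0.0]
wrist_force: [-0.2, 0.1, 0.5]
opening: 0.062
finger_force: 0.0
```

Request:
carry_out([
  [0,0,0],
  [0,0,0],
  [0,0,0],
  [0,0,0],
  [0,0,0],
  [0,0,0],
  [0,0,0],
  [0,0,0],
], turn=[-0.18,-0.36,-0.54,-0.72,-0.76,-0.76,-0.76,-0.76], claw=[0.66,0.66,0.66,0.66,0.66,0.66,0.66,0.66])

```text
time: 17.02
tcp_pos: [0.409, -0.3719, 0.2025]
ee_rot: [-0.0, 0.876, 0.483, -0.0]
wrist_force: [0.1, 1.0, -0.6]
opening: 0.062
finger_force: 0.0
```

Run:
```python
from w import *
s=snapshot('wrist');save(s,'w6');np.savez('w6.npz',**s)
st=read_state();print(st['time'],st['tcp_pos'],st['qpos'].round(2))
P=np.array([[.3967,-.2429,.087],[.4088,-.372,.087],[.424,-.303,.053]])
C=rot(s['rotation']);u=cv2.projectPoints((P-s['eye'])@C,np.zeros(3),np.zeros(3),s['K'],np.float64(s['dist_coeffs']))[0][:,0];print(u)
meas(s,u[:2],u[2])
```

```text
17.075 [ 0.4090148  -0.37188182  0.20254439] [-0.8   0.28  1.47  0.    1.39 -0.24]
[[229.50839904 115.53114176]
 [319.01679505 227.97113037]
 [294.98961333 155.00826815]]
knob 1608 [233.8 111.8] 26.7 [ 0.4009 -0.2414  0.0815] cap [231.8 111.6] 316 [ 0.4003 -0.2413  0.087 ]
knob 1274 [318.9 223.4] 23.4 [ 0.4104 -0.3692  0.0815] cap [318.7 225.3] 264 [ 0.41   -0.3696  0.087 ]
yaw 0.0753069943902678 sep 0.1287078557429751
cup 2069 [297.40383911 153.91026306] [ 0.4266 -0.3034  0.053 ] ball 64 [296.609375 154.15625 ] ring ((298.0, 154.41175842285156), 8.64636516571045) ball-cup(base,mm) [-0.5  0.3] ball-ring [-0.7  1. ]
```

Ball appears centred to within about 1 mm. I'll check with an independent view, both for the ball and for any shift of the base.

Run:
```python
from m import *
im=dict(np.load('w6.npz'))['color'][110:200,250:345]
t=snapshot('side');np.savez('side1.npz',**t)
for f in('side0','side1'):
    s=dict(np.load(f+'.npz'));c=s['color'].astype(int)
    for p in [(304,306),(357,345)]:
        a,q,r,_=blob(c.max(2)<60,p,15);print(f,a,q)
    a,q,r,_=blob(c.min(2)>200,(337,323),20);b=blob((c[:,:,2]>c[:,:,0]+40)&(c[:,:,0]<110),q,10)
    print('dome',a,q,'ball',b[0],b[3])
o=cv2.hconcat([cv2.resize(im,(400,380)),cv2.resize(t['color'][265:370,280:390],(400,380))])
cv2.imwrite('pics/c6.png',o[:,:,::-1]);print(read_state()['time'])
```

```text
side0 241 [303.77197266 306.23638916]
side0 220 [356.66900635 345.86621094]
dome 463 [336.29412842 323.04901123] ball 10 [335.  324.5]
side1 133 [303.62686157 305.34329224]
side1 119 [356.         345.17855835]
dome 448 [336.21118164 322.31365967] ball 10 [336.2 320. ]
17.125
```

View pics/c6.png

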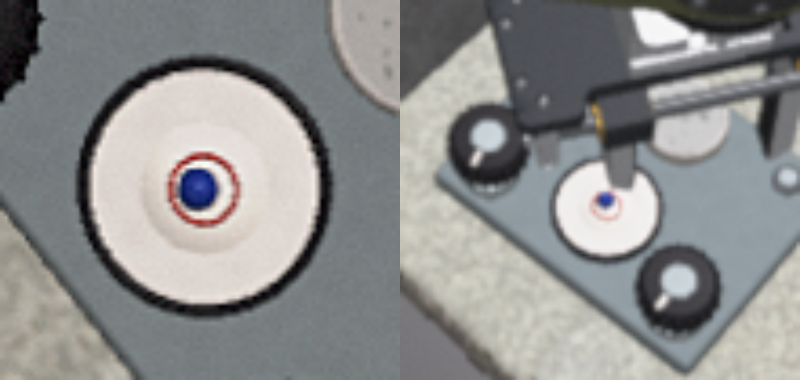

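The wrist view, nearly straight above, shows the ball at (198,188) wholly inside the red ring at (204,189), about 0.8 mm (3 mrad) off centre. Side view positions of the knobs and cup moved less than 1 px, so the base did not shift. The gripper is clear, so I'm handing in.

```bash
python3 -c "
from station import *
print(job_done())"
```

```text
the job is handed in; nothing more can be done
None
```

I turned the left knob about 1.2 rad and the right about 2.2 rad clockwise, so the ball now rests wholly inside the red ring, about 3 mrad off level. All four feet should bear on the bench, though I inferred that from the ball and did not check it directly. The base did not visibly shift, the other things were left alone, and the job is handed in.

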